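# Load a label roll on its sprung spindle into the dispenser

## Task

Load the label roll into its dispenser: holding it by the roll, put the spindle's red sprung end into the red cup, press it in against its spring until the black end can swing down past the rim of the black cup, then ease it back until the black end is home in the black cup, and let go so that the roll hangs level between the two cups. Be gentle with the plastic cups: press no harder than the spring needs and do not let the spindle snap home. Leave the vials and the dosing cup where they stand.

Things in the scene. Friction and masses are not known exactly. Their poses are not given: they have to be found in the camera images.
- dispenser: grey steel label dispenser, fixed: base 150 x 196 mm, 9 mm high, two upright cheeks 30 mm wide and 77 mm high, a low toothed tear bar and rod along its -x side (52 to 83 mm from the origin, under 33 mm high). Origin: on the table under the middle between the cheeks; y points from black cup to red cup, z up. The cup line, where the spindle hangs, is along y, 62 mm up. The cups bear 20 N at most.
- red_cup (a point): middle of the bottom of the red plastic cup on the inner side of the +y cheek, 74 mm from the dispenser's middle, 62 mm up: a round blind bore 14 mm wide and 8 mm deep, 23 mm outer diameter, open towards the black cup; its rim is 66 mm from the middle
- black_cup (a point): middle of the bottom of the black plastic cup on the -y cheek: the same as the red cup, mirrored. Bottom to bottom 148 mm, rim to rim 132 mm
- label_roll: roll of yellow labels, 46 mm diameter, 50 mm wide, lying on its round side; 0.18 kg with its spindle. Origin: the roll's centre, on its axis (23 mm up); y points along the axis to the red end. It is pushed tight on a white spindle (17 mm tube) and does not slip on it, but sits up to 11 mm to either side of the spindle's middle, each time different; the poses do not tell this: feel for it
- red_face (a point): middle of the roll's face on the red side, 25 mm from its centre. Beyond it the spindle's red pin, 9 mm thick, pushed out by a spring: free, its tip is 78 mm from the spindle's middle. It yields from 2.1 N on, then 0.7 N per mm: 4.9 N at 4 mm (as seated in both cups), 10.5 N at 12 mm (black tip just level with its cup's rim; press 2 mm more to pass), hard stop at 15.5 mm, 13 N
- black_face (a point): middle of the roll's face on the black side, 25 mm from its centre. Beyond it the spindle's fixed black pin, 9 mm thick, 18 mm long, its tip 74 mm from the spindle's middle. The white tube ends 56 mm from the spindle's middle here, 54 mm on the red side; both pin tips are chamfered
- blue_vial: small glass vial with a blue cap, 26 mm diameter, 53 mm high, standing; origin under its middle. A bystander.
- yellow_vial: small vial with a yellow cap, 22 mm diameter, 47 mm high, standing; origin under its middle. A bystander.
- red_vial: small vial with a red cap, 26 mm diameter, 53 mm high, standing; origin under its middle. A bystander.
- dosing_cup: clear plastic dosing cup, 40 mm diameter, 36 mm high, standing near the back edge of the table; origin under its middle. A bystander.

How it is judged (in metres and radians):
At the end, for the whole second after the job is handed in: the roll hangs seated between the cups, let go and at rest: its centre 57.5 to 65.5 mm above the dispenser's origin, within 5 mm of the cup line in x and 16 mm of the middle in y, its axis within 0.06 rad of the dispenser's y axis, its red side towards the red cup (z of label_roll in the frame of dispenser between 0.0575 and 0.0655 m and x of label_roll in the frame of dispenser between -0.005 and 0.005 m and y of label_roll in the frame of dispenser between -0.016 and 0.016 m and angle between the y axis of label_roll and the y axis of dispenser, either way round below 0.06 rad and y of red_face in the frame of dispenser above 0 m and linear speed of label_roll below 0.02 m/s); the robot touches nothing.
It fails at once if the roll or its spindle pressing on the dispenser with more than 20 N (contact force between label_roll and dispenser above 20 N).
It fails at once if a listed vial or the dosing cup moved by more than 20 mm (distance of any of blue_vial, yellow_vial, red_vial, dosing_cup from where it was at the start of the episode above 0.02 m).
It also fails if it takes over 51 s, if anything falls off the work surface, if the arm or the gripper's body presses on something with over 40 N, if the wrist force passes 120 N, or if a joint passes its speed limit or range.

## Robot

A 6-joint arm with a two-finger parallel gripper is mounted at the origin on the work surface; the furniture and walls round the work are solid. World frame = base frame: x ahead of the robot, y to its left, z up, the work surface at z = 0. Lengths are in m, angles in degrees, forces in N, time in s.
With the tool pointing down it reaches from about 0.3 to 0.75 m from the base axis. Payload 8.5 kg.
Tool frame: the origin (TCP) lies on the centre line of the jaws, within the pads' length; the fingertips stand 11 mm ahead of it and the grasp point (between the pads) lies 8 mm behind it; z points along the fingers, y is the line along which they close (so a half turn about z gives the same grasp; the last joint's range is limited). The gripper opens to 85 mm and grips with 20 to 120 N. Pads are 22 mm wide; open, the fingers measure 114 mm over their backs; the gripper's body (76 mm by 85 mm) begins 54 mm behind the grasp point. The pads swing forward as they close: fully open they stand 13 mm farther back than shut.
Start: joints at [-79.085, 21.807, 74.336, -0, 83.858, -12.336], TCP at [0.217, -0.505, 0.204] pointing down, gripper open.
Joint ranges: [-178.18, 178.18], [-50.72, 133.34], [12.68, 142.11], [-81.47, 261.47], [9.98, 163.14], [-165.26, 165.26]. Speed limits (degrees/s): [136.94, 136.94, 180, 180, 180, 180].

## Interface

Orientations are given as a 3x3 rotation matrix whose columns are the frame's x, y, z axes.
In Python, from rig import env gives the robot as it stands.
- The arm moves only by the shell command python3 nudge.py [FORCE], which reads ROWS from standard input. ROWS is one flat JSON list of numbers that holds 1 to 10 rows one after another, with no inner brackets; each row has 5 numbers: dx, dy, dz in cm, then a turn about the tool's z in units of 5 degrees, then the finger opening in m; each row shifts and turns the commanded pose from where the row before left it, along the tool's axes as they then stand; what a row does not reach is not made up. A row lasts 1/10 s, in which the tool goes at most 0.05 m and 8.59 degrees, less where a joint would pass 70% of its speed; a pose out of reach is approached as far as the arm can. The fingers move at their own pace and stop on an object; FORCE is the grip in N (left out, the last holds). Time passes only in rows, so rows that do not move let the fingers close. It prints the time, the measured TCP pose, the force, the opening and the grip force at its end. Input that does not fit is refused with a message, and nothing moves.
- env.observe(): the state, without advancing time (a new reading comes with each control period).
- env.get_image(name): name is "side" or "top"; returns a dict with "pixels" (400x640x3 uint8, red, green, blue), "K" (3x3 intrinsics, pixels), "extrinsics" (4x4, takes a point from world to camera coordinates). Camera axes: x right, y down, z forward; pixel columns grow to the right and rows downward; lengths in m; the calibration is good to about 2 mm. A picture is of the moment at which its call begins. There is no depth.
- env.close_job(): hands the job in; it is judged then, once.
The state is a dict: "time_s": time; "q": joint angles; "qvel": joint speeds; "joint_efforts": joint torques, N m; "position": TCP position; "tool_rot": TCP orientation; "ft_force": force on the tool from outside, world axes, zero at the start; "wrist_torque": the same for the moment, N m; "grip_width": finger opening in m; "gripper_force": force on a finger pad.
Only numpy, scipy, OpenCV 4.12 (cv2) and the standard library are available. Lean on these libraries where they do the work, as an engineer would, in place of code of your own. Each camera call takes 0.05 s, during which the arm holds its last target. There are 200 camera calls.

## Working session

There is one attempt and no reset: what is moved stays moved. The work goes in short steps, Python scripts to look and compute and a shell command to move; the robot and the scene stay as the last step left them, time stands still between calls to the robot, and variables do not carry over. Pictures are saved under pics/ and viewed, at most 10 in all, crops included, and the job is handed in when it is done.

```bash
ls; mkdir -p pics; python3 - <<'E'
from rig import env
import cv2
for n in("side","top"):
    d=env.get_image(n); cv2.imwrite(f"pics/{n}0.png",d["pixels"][:,:,::-1]); print(n,d["K"].tolist(),d["extrinsics"].round(4).tolist())
s=env.observe(); print(s)
E
```

```text
nudge.py
pics
rig.py
side [[489.20640294545535, 0.0, 321.6445567162041], [0.0, 489.20640294545535, 198.88037001175496], [0.0, 0.0, 1.0]] [[0.8339, -0.5514, -0.0234, -0.3678], [-0.2644, -0.3621, -0.8939, 0.1467], [0.4844, 0.7516, -0.4477, 0.9769], [0.0, 0.0, 0.0, 1.0]]
top [[501.1090064838878, 0.0, 318.724920123695], [0.0, 501.1090064838878, 199.22734472111168], [0.0, 0.0, 1.0]] [[-0.0269, -0.9996, -0.0019, -0.0147], [-0.9852, 0.0268, -0.1695, 0.4132], [0.1695, -0.0026, -0.9855, 1.1976], [0.0, 0.0, 0.0, 1.0]]
{'time_s': 0.1, 'q': array([-7.90845497e+01,  2.18379641e+01,  7.43785872e+01, -1.04883329e-03,
        8.38589933e+01, -1.23351806e+01]), 'qvel': array([-0.0347651 , -0.00465524, -0.11271892, -0.06009402,  0.01536074,
       -0.02315603]), 'joint_efforts': array([ 3.50913768e-03, -4.49223554e+01, -2.31654614e+01, -2.24422661e-04,
        3.71601811e-03, -6.14248705e-06]), 'position': array([ 0.21705552, -0.50503568,  0.20337646]), 'tool_rot': array([[ 9.18786121e-01,  3.94755611e-01, -2.67542919e-04],
       [ 3.94755614e-01, -9.18785251e-01,  1.29119984e-03],
       [ 2.63893895e-04, -1.29195056e-03, -9.99999131e-01]]), 'ft_force': array([ 0.11291734, -0.30225058, -0.16068782]), 'wrist_torque': array([ 0.05003947, -0.01695008,  0.04670085]), 'gripper_force': 0.0, 'grip_width': 0.08573209400385672}
```

View pics/top0.png

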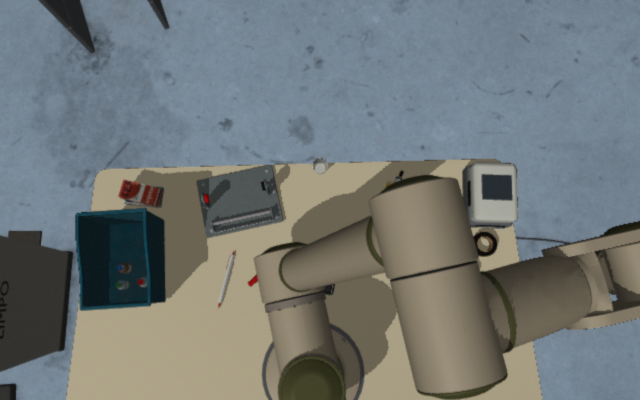

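View pics/side0.png

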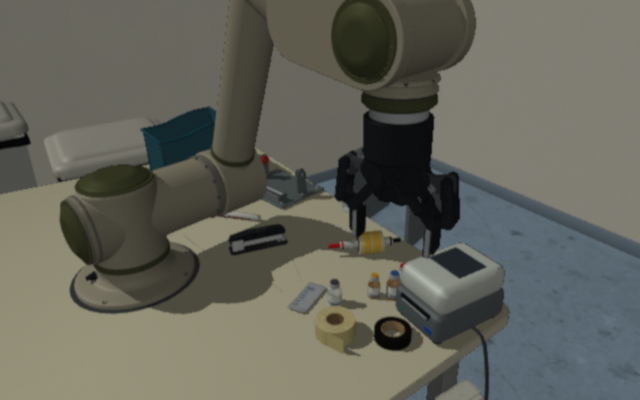

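```bash
cat > h.py <<'E'
from rig import env
import numpy as np, cv2
C={}
def cam(n):
    if n not in C:
        d=env.get_image(n); C[n]=(np.array(d["K"]),np.array(d["extrinsics"]),d["pixels"])
    return C[n]
def ray(n,u,v,z):
    K,E,_=cam(n); R,t=E[:3,:3],E[:3,3]; c=-R.T@t
    d=R.T@np.linalg.solve(K,[u,v,1]); return c+d*(z-c[2])/d[2]
def proj(n,p):
    K,E,_=cam(n); q=K@(E[:3,:3]@np.asarray(p,float)+E[:3,3]); return q[:2]/q[2]
def crop(n,x,y,w,h,s):
    return cv2.resize(cam(n)[2][y:y+h,x:x+w,::-1],None,fx=s,fy=s,interpolation=cv2.INTER_CUBIC)
E
python3 - <<'E'
from h import *
a=crop("top",190,155,100,90,6); b=crop("side",310,215,120,90,6)[:, :]
cv2.imwrite("pics/a.png",cv2.convertScaleAbs(a,alpha=1.5)); cv2.imwrite("pics/b.png",cv2.convertScaleAbs(b,alpha=1.3))
E
```

```text
(no output)
```

View pics/a.png

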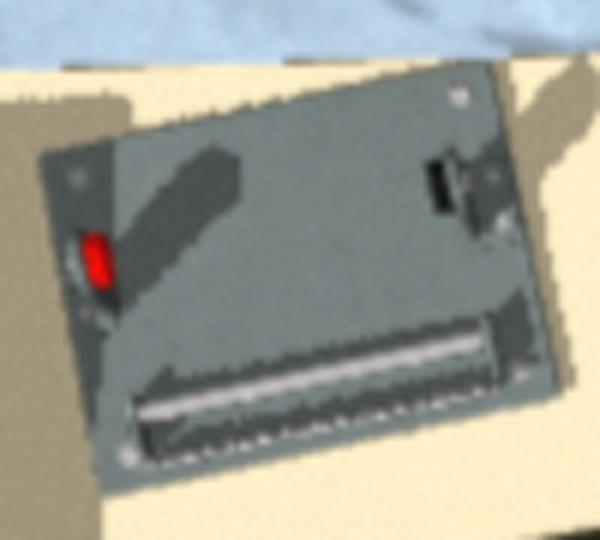

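View pics/b.png

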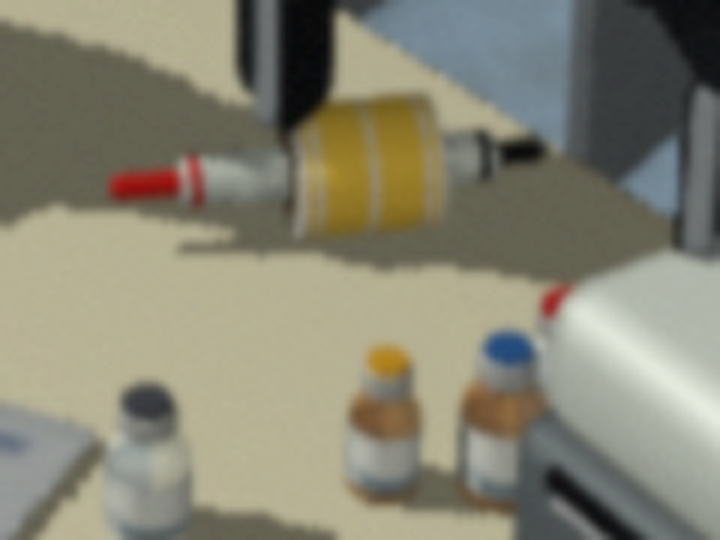

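```bash
python3 - <<'E'
from h import *
from scipy.optimize import least_squares as ls
f=lambda p,o:(np.array(p)-2.5)/6+o
oa=[190,155];ob=[310,215]
obs=[((42,155),(75,98,9)),((490,62),(75,-98,9)),((556,392),(-75,-98,9)),((103,492),(-75,98,9)),((98,262),(0,70,73)),((440,187),(0,-70,73))]
P=np.array([f(p,oa) for p,_ in obs]);L=np.array([l for _,l in obs])/1000
def W(x,L):
    c,s=np.cos(x[2]),np.sin(x[2]); return L@np.array([[c,s,0],[-s,c,0],[0,0,1]])+[x[0],x[1],0]
r=ls(lambda x:np.ravel([proj("top",w)-p for w,p in zip(W(x,L),P)]),[.45,.15,0])
print("disp",r.x[:2],np.degrees(r.x[2]),r.fun.reshape(-1,2).round(2))
S=lambda p,z=.023:ray("side",*f(p,ob),z)
R,B=S((110,187)),S((543,152)); d=R-B
print("red tip",R,"black",B,np.linalg.norm(d),"yaw of y axis",np.degrees(np.arctan2(-d[0],d[1])))
for n,p in dict(tubeR=(182,185),tubeB=(490,156)).items(): q=S(p); print(n,q,np.linalg.norm(q-R))
# roll fit: project faces for offset k
u=d/np.linalg.norm(d); side=np.cross(u,[0,0,1])
for k in(0,.005,-.005,.01,-.01):
    m=B+u*(.074+k); out=[]
    for s in(.025,-.025):
        a=np.linspace(0,6.283,40); pts=np.array([proj("side",m+u*s+.023*(np.cos(t)*side+np.sin(t)*np.array([0,0,1]))) for t in a]); pts=(pts-ob)*6+2.5
        out+= [pts.min(0).round(),pts.max(0).round()]
    print(k,m.round(4),*out)
for n,p,z in(("yellow",(388,360),.047),("blue",(508,348),.053),("grey",(147,398),.05)): print(n,S(p,z))
print("pad at", proj("side",env.observe()["position"]))
E
```

```text
disp [0.42347883 0.17419654] 10.753969220842803 [[-1.06 -1.9 ]
 [ 0.14 -2.48]
 [ 1.   -0.35]
 [-0.82 -0.32]
 [ 0.05  2.24]
 [ 0.65  2.44]]
red tip [ 0.34492595 -0.16978255  0.023     ] black [ 0.48007986 -0.23855308  0.023     ] 0.15164420569590278 yaw of y axis 63.031587049154275
tubeR [ 0.36572079 -0.18309491  0.023     ] 0.02469097151216928
tubeB [ 0.46346123 -0.22989143  0.023     ] 0.13290481909426358
0 [ 0.4141 -0.205   0.023 ] [250. 108.] [273. 242.] [390.  97.] [419. 230.]
0.005 [ 0.4097 -0.2027  0.023 ] [236. 109.] [259. 243.] [376.  98.] [404. 231.]
-0.005 [ 0.4186 -0.2073  0.023 ] [265. 107.] [288. 240.] [404.  96.] [433. 229.]
0.01 [ 0.4052 -0.2005  0.023 ] [222. 110.] [244. 244.] [362.  99.] [390. 232.]
-0.01 [ 0.423  -0.2095  0.023 ] [279. 106.] [303. 239.] [418.  95.] [448. 227.]
yellow [ 0.33693411 -0.32944576  0.047     ]
blue [ 0.36404862 -0.35163135  0.053     ]
grey [ 0.26548057 -0.30699003  0.05      ]
pad at [391.31157122 270.99639738]
```

Careful with the scale: shifts go in cm and turns go in units of 5 degrees. That gives: 0.031 m is 3.1, 0.027 m is 2.7.

```bash
echo '[3.1,-1.9,0,0,0.085,3.1,-1.9,0,0,0.085,3.1,-1.9,0,0,0.085,3.1,-1.9,0,0,0.085,3.1,-1.9,0,0,0.085,3.1,-1.9,0,0,0.085,3.1,-1.9,0,0,0.085,3.1,-1.9,0,0,0.085,3.1,-1.9,0,0,0.085,2.7,-1.9,0,0,0.085]' | python3 nudge.py 60
echo '[0,0,0,-1.7,0.085,0,0,0,-1.7,0.085,0,0,0,-1.7,0.085,0,0,0,-1.7,0.085,0,0,0,-1.7,0.085,0,0,0,-1.7,0.085,0,0,0,-1.7,0.085,0,0,0,-1.7,0.085,0,0,0,-1.7,0.085,0,0,0,-1.7,0.085]' | python3 nudge.py
echo '[0,0,1.5,-1.7,0.085,0,0,1.5,-1.7,0.085,0,0,1.5,-1.7,0.085,0,0,1.5,-1.7,0.085,0,0,1.5,-1.7,0.085,0,0,1,-0.44,0.085,0,0,0,0,0.085]' | python3 nudge.py
python3 - <<'E'
from h import *
from scipy.optimize import least_squares as ls
f=lambda p,o:(np.array(p)-2.5)/6+o
oa=[190,155]
obs=[((42,155),(75,98,9)),((490,62),(75,-98,9)),((556,392),(-75,-98,9)),((103,492),(-75,98,9)),((98,262),(0,70,73)),((440,187),(0,-70,73))]
P=np.array([f(p,oa) for p,_ in obs]);L=np.array([l for _,l in obs])/1000
def W(x):
    M=L.copy(); M[:4,0]+=x[3]; c,s=np.cos(x[2]),np.sin(x[2]); return M@np.array([[c,s,0],[-s,c,0],[0,0,1]])+[x[0],x[1],0]
r=ls(lambda x:np.ravel([proj("top",w)-p for w,p in zip(W(x),P)]),[.45,.15,0,0])
print("disp",r.x,np.degrees(r.x[2]),r.fun.reshape(-1,2).round(2).tolist())
s=env.observe();print(s["position"],np.degrees(np.arctan2(s["tool_rot"][1,1],s["tool_rot"][0,1])))
cv2.imwrite("pics/c.png",cv2.convertScaleAbs(crop("side",310,180,130,90,6),alpha=1.3))
E
```

```text
time_s: 1.3
position: [0.4241, -0.2085, 0.204]
tool_rot: [[0.919, 0.395, 0.0], [0.395, -0.919, -0.0], [0.0, 0.0, -1.0]]
ft_force: [-0.2, -1.0, 0.3]
grip_width: 0.0851
gripper_force: 0.0
time_s: 2.3
position: [0.4232, -0.2099, 0.2039]
tool_rot: [[-0.319, 0.948, -0.0], [0.948, 0.319, 0.0], [0.0, -0.0, -1.0]]
ft_force: [-0.2, 0.4, 0.9]
grip_width: 0.0847
gripper_force: 0.0
time_s: 3.0
position: [0.4227, -0.2095, 0.1179]
tool_rot: [[-0.891, 0.455, -0.002], [0.455, 0.891, 0.002], [0.002, 0.001, -1.0]]
ft_force: [0.3, 0.5, -0.3]
grip_width: 0.0848
gripper_force: 0.0
disp [ 0.42916379  0.17527725  0.18760764 -0.00897438] 10.749125871340128 [[-0.84, -0.7], [0.39, -1.28], [1.25, 0.89], [-0.6, 0.93], [-0.38, -0.09], [0.18, 0.13]]
[ 0.42309533 -0.20981823  0.118722  ] 62.88617660251961
```

View pics/c.png

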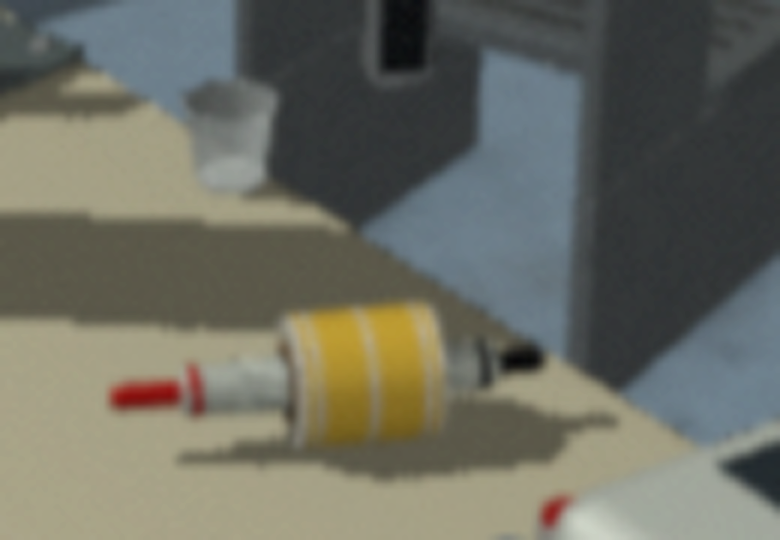

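To row units: 0.025 m is 2.5, 0.02 m is 2.

```bash
echo '[0,0,2.5,0,0.085,0,0,2.5,0,0.085,0,0,2.5,0,0.085,0,0,2,0,0.085,0,0,0.6,0,0.085,0,0,0,0,0.085]' | python3 nudge.py
python3 - <<'E'
from h import *
im=cv2.imread("pics/top0.png").astype(float)
b,g,r=[im[...,i] for i in range(3)]
def cen(w,x0,x1,y0,y1):
    m=np.zeros_like(w);m[y0:y1,x0:x1]=w[y0:y1,x0:x1];Y,X=np.indices(w.shape);m=m*(m>.35)
    print(m.sum(),X[m>0].min(),X[m>0].max(),Y[m>0].min(),Y[m>0].max());return (m*X).sum()/m.sum(),(m*Y).sum()/m.sum()
rc=cen(np.clip((r-g)/150,0,1),200,213,190,206)
bc=cen(np.clip((70-g)/60,0,1),259,268,179,194)
R,B=[ray("top",*p,.062) for p in(rc,bc)]
d=R-B;print(rc,bc,R,B,np.linalg.norm(d),"mid",(R+B)/2,"yaw",np.degrees(np.arctan2(-d[0],d[1])))
print(env.observe()["position"])
E
```

```text
time_s: 3.7
position: [0.4234, -0.2101, 0.0181]
tool_rot: [[-0.89, 0.455, -0.0], [0.455, 0.89, 0.0], [0.0, 0.0, -1.0]]
ft_force: [1.6, 0.0, 1.2]
grip_width: 0.0851
gripper_force: 0.0
24.64666666666667 204 208 194 202
18.1 261 267 182 189
(np.float64(205.89748444684878), np.float64(198.29158777387073)) (np.float64(262.9337016574586), np.float64(185.35082872928177)) [0.41773554 0.24566528 0.062     ] [0.44576063 0.10809599 0.062     ] 0.14039485285151612 mid [0.43174809 0.17688063 0.062     ] yaw 11.514515563043702
[ 0.42368666 -0.21031735  0.0186834 ]
```

```bash
echo '[0,0,0,0,0.03,0,0,0,0,0.03,0,0,0,0,0.03,0,0,0,0,0.03,0,0,0,0,0.03,0,0,0,0,0.03,0,0,0,0,0.03,0,0,0,0,0.03]' | python3 nudge.py 60
echo '[0,0,-2,0,0.03,0,0,-2.5,0,0.03,0,0,-2.5,0,0.03,0,0,-2.5,0,0.03,0,0,-1.5,0,0.03,0,0,0,0,0.03,0,0,0,0,0.03]' | python3 nudge.py 
python3 - <<'E'
from h import *
s=env.observe();print(s["position"],s["ft_force"],s["wrist_torque"],s["grip_width"])
cv2.imwrite("pics/d.png",cv2.convertScaleAbs(np.vstack([crop("side",200,130,260,150,3)]),alpha=1.3))
E
```

```text
time_s: 4.55
position: [0.4233, -0.21, 0.0179]
tool_rot: [[-0.891, 0.455, -0.0], [0.455, 0.891, 0.0], [0.0, 0.0, -1.0]]
ft_force: [0.4, -0.0, -0.3]
grip_width: 0.0301
gripper_force: 0.0
time_s: 5.25
position: [0.423, -0.2098, 0.1274]
tool_rot: [[-0.891, 0.455, -0.0], [0.455, 0.891, 0.0], [0.0, 0.0, -1.0]]
ft_force: [0.2, -0.6, -0.9]
grip_width: 0.0298
gripper_force: 0.0
[ 0.42302732 -0.20976461  0.1273713 ] [ 0.21691788 -0.59963369 -0.88189155] [ 0.01556369 -0.02702372 -0.00713061] 0.029823009306303806
```

View pics/d.png

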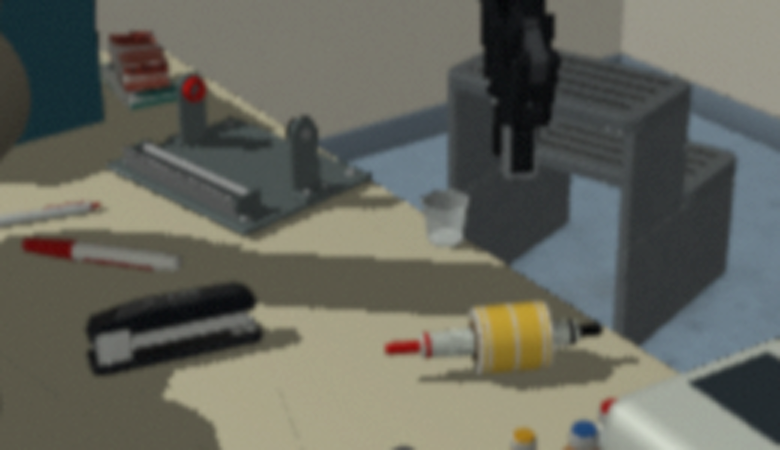

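```bash
python3 - <<'E'
from h import *
s=env.observe();p=s["position"]
print("tcp",proj("side",p),"tip",proj("side",p+[0,0,-.011]))
for t in[(.423,-.2095,.023),(.4234,-.21,.018)]:print((proj("side",t)-[200,130])*3)
for n in("side","top"):
    K,E,_=cam(n);print(n,E.round(4).tolist(),-E[:3,:3].T@E[:3,3],np.abs(E[:3,:3]@E[:3,:3].T-np.eye(3)).max())
E
```

```text
tcp [370.9046961  197.49921742] tip [370.78445702 202.45357317]
[509.52482026 337.07715177]
[510.28084653 343.37705999]
side [[0.8339, -0.5514, -0.0234, -0.3678], [-0.2644, -0.3621, -0.8939, 0.1467], [0.4844, 0.7516, -0.4477, 0.9769], [0.0, 0.0, 0.0, 1.0]] [-0.12771152 -0.8839373   0.55991612] 2.862346016793066e-16
top [[-0.0269, -0.9996, -0.0019, -0.0147], [-0.9852, 0.0268, -0.1695, 0.4132], [0.1695, -0.0026, -0.9855, 1.1976], [0.0, 0.0, 0.0, 1.0]] [ 0.20373101 -0.02265266  1.25023174] 8.881784197001252e-16
```

```bash
python3 - <<'E'
from h import *
c,s=np.cos(np.radians(11.1)),np.sin(np.radians(11.1))
o=np.array([.4317,.1769,0]);x=np.array([c,s,0]);y=np.array([-s,c,0]);z=np.array([0,0,1])
side=crop("side",200,130,260,150,3)
def dot(P,col):
    q=((proj("side",P)-[200,130])*3).astype(int);cv2.circle(side,tuple(map(int,q)),4,col,1)
for a in(.066,-.066):dot(o+a*y+.062*z,(0,255,255))
for a in(.066,-.085):
  for b in(-.098,.098):dot(o+a*x+b*y+.009*z,(255,0,255))
p=env.observe()["position"];dot(p,(0,255,0));dot(p-.011*z,(0,255,0))
dc=ray("top",320,172,0);print(dc);dot(dc,(255,255,0))
side=cv2.convertScaleAbs(side,alpha=1.3)
side=cv2.resize(side,(640,369))
t=cam("top")[2][150:380,200:520,::-1].copy()
q=proj("top",p);cv2.circle(t,(int(q[0])-200,int(q[1])-150),3,(0,255,0),1)
t=cv2.resize(t,(320,230))
out=np.zeros((600,640,3),np.uint8);out[:369]=side;out[370:600,:320]=t
cv2.imwrite("pics/e.png",out)
E
```

```text
[ 0.48919838 -0.03116745  0.        ]
```

View pics/e.png

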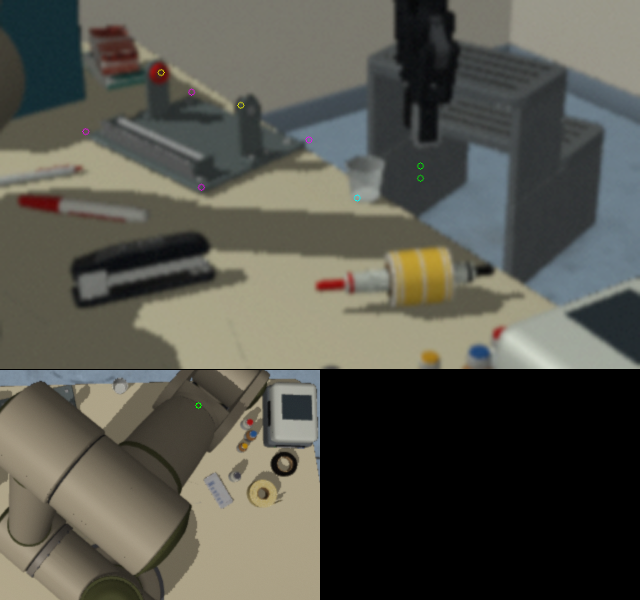

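```bash
python3 - <<'E'
from h import *
im=cam("side")[2];c0=cv2.imread("pics/side0.png")
g=im.sum(2)//3
for v in range(165,206,2): print(v,g[v,358:392:2])
E
```

```text
165 [41 40 41 34 14 15 13 13 10 22 14 13  8 42 55 58 59]
167 [41 40 39 30 12 12 13  9 12 13 13 13 10 44 53 53 52]
169 [40 40 40 29 11 13 14 11 12 13 12 11 12 49 56 56 53]
171 [41 40 41 27 13 24 17  8 12  9 15 21 29 55 49 49 54]
173 [41 39 42 23 18 55 35  9  9 10 33 49 49 51 53 52 52]
175 [40 41 40 21 19 59 38 12 13 11 38 50 53 50 47 49 52]
177 [41 40 39 21 18 58 35 12 11 11 42 46 46 49 53 56 53]
179 [41 40 39 22 18 59 35 11 12 12 45 58 57 54 51 46 49]
181 [41 41 40 31 26 60 35 12  9 13 49 61 63 63 61 59 57]
183 [40 41 40 40 41 62 35 12 12 13 52 54 55 56 59 61 62]
185 [40 40 39 41 48 62 34 13 11 12 51 46 48 50 53 55 55]
187 [41 39 42 42 43 59 42 27 32 33 51 42 42 42 45 48 57]
189 [41 43 43 41 40 51 52 50 47 50 43 40 40 39 39 41 69]
191 [45 41 41 41 40 42 41 40 39 40 41 41 40 39 40 41 76]
193 [42 41 41 40 40 41 41 40 41 41 40 42 41 39 39 41 82]
195 [42 40 41 40 42 39 40 40 41 41 41 42 40 40 40 43 83]
197 [40 40 40 39 41 40 40 41 40 40 40 39 41 39 40 44 84]
199 [41 41 41 39 40 42 41 41 40 41 40 39 41 41 41 44 84]
201 [41 40 41 40 41 43 41 40 41 41 40 41 41 40 41 44 84]
203 [39 40 40 40 40 41 41 38 41 41 40 39 41 40 42 48 84]
205 [40 40 41 40 41 41 40 39 41 38 40 41 41 41 46 70 85]
```
Tip bottom at v≈189, u 368-378. Two fingers along tool y = (.455,.89) separated 30mm. near finger (at -y): tip world = tcp + (-.455,-.89)*.015(.02). Its projection: is near finger lower in image. Expect tips: near v even lower than 202. So observed nearest tip 189 at u≈373: offset about 15+ px.

```bash
echo '[0,0,0,0,0.085,0,0,0,0,0.085,0,0,0,0,0.085,0,0,0,0,0.085,0,0,3,0,0.085,0,0,3,0,0.085,0,0,3,0,0.085,0,0,1.8,0,0.085,0,0,0,0,0.085]' | python3 nudge.py
python3 - <<'E'
from h import *
s=env.observe();print(s["position"],s["ft_force"])
cv2.imwrite("pics/f.png",cv2.convertScaleAbs(crop("side",300,160,140,110,5),alpha=1.5))
E
```

```text
time_s: 6.45
position: [0.4223, -0.2092, 0.0181]
tool_rot: [[-0.891, 0.455, -0.003], [0.455, 0.891, 0.003], [0.004, 0.001, -1.0]]
ft_force: [0.6, 0.2, -0.2]
grip_width: 0.0853
gripper_force: 0.0
[ 0.42229052 -0.20918053  0.01815   ] [ 0.56340922  0.16488627 -0.22348465]
```

View pics/f.png

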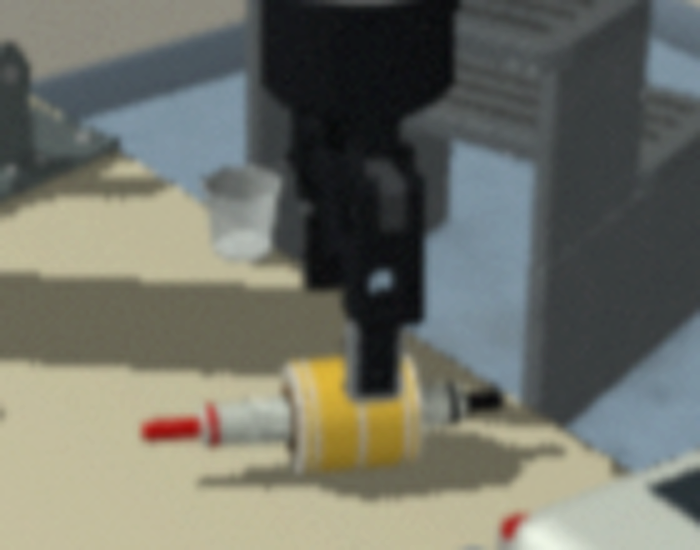

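```bash
python3 - <<'E'
from h import *
o=np.array([.42229,-.20918,0])
for dd in(.043,.05,.057):
  for z in(.02,.03,.04,.05,.06):
    print(dd,z,((proj("side",o+np.array([-.455*dd,-.891*dd,z]))-[300,160])*5+2).round(0),end=' ')
  print()
E
```

```text
0.043 0.02 [371. 477.] 0.043 0.03 [371. 455.] 0.043 0.04 [372. 434.] 0.043 0.05 [372. 412.] 0.043 0.06 [373. 391.] 
0.05 0.02 [374. 486.] 0.05 0.03 [375. 465.] 0.05 0.04 [376. 443.] 0.05 0.05 [376. 422.] 0.05 0.06 [377. 400.] 
0.057 0.02 [378. 496.] 0.057 0.03 [379. 475.] 0.057 0.04 [379. 453.] 0.057 0.05 [380. 431.] 0.057 0.06 [381. 409.]
```

To row units: 0.01 m is 1.

```bash
echo '[0,0,1,0,0.085,0,0,1,0,0.085,0,0,1,0,0.085,0,0,0,0,0.085]' | python3 nudge.py
python3 - <<'E'
from h import *
g=cam("side")[2].sum(2)//3
for v in range(236,266,2): print(v,g[v,362:390:2])
E
```

```text
time_s: 6.95
position: [0.4227, -0.2095, -0.0113]
tool_rot: [[-0.891, 0.455, -0.002], [0.455, 0.891, 0.002], [0.002, 0.001, -1.0]]
ft_force: [0.8, -0.3, 0.2]
grip_width: 0.0854
gripper_force: 0.0
236 [117 102 100  73  23  13  11  13  13  13  12  35  64  71]
238 [117 101  97  81  53  16  11  11  12  33  60  64  74  76]
240 [111  99  94  79  64  22  10  10  19  77 102  94  87  89]
242 [105  96  90  82  63  22  11  10  23  76  96  89  85  89]
244 [98 89 83 81 63 22 11 11 23 73 89 85 81 81]
246 [89 83 75 69 61 21 10 11 25 72 85 85 75 75]
248 [84 80 70 64 61 20 12 10 27 71 81 74 65 65]
250 [81 74 66 61 62 19 14 15 29 68 73 70 65 64]
252 [72 67 61 60 64 51 50 52 54 63 65 66 65 65]
254 [65 62 61 62 63 63 63 64 64 64 65 66 65 64]
256 [73 69 65 65 64 64 64 64 65 65 64 64 65 64]
258 [114 104  94  76  74  68  65  70  69  71  73  74  86  93]
260 [118 118 117 115 114 104  99 108 107 110 114 114 115 117]
262 [119 119 119 117 118 118 118 118 118 118 118 118 118 117]
264 [118 118 118 118 118 118 119 118 118 118 118 118 113 102]
```

To row units: 0.008 m is 0.8, 0.007 m is 0.7.

```bash
echo '[0,0,0.8,0,0.085,0,0,0.7,0,0.085,0,0,0.4,0,0.085,0,0,0,0,0.085]' | python3 nudge.py
echo '[0,0,0,0,0.03,0,0,0,0,0.03,0,0,0,0,0.03,0,0,0,0,0.03,0,0,0,0,0.03,0,0,0,0,0.03]' | python3 nudge.py 60
python3 - <<'E'
from h import *
s=env.observe();print(s["position"],s["ft_force"],s["gripper_force"])
g=cam("side")[2].sum(2)//3
for v in range(246,268,2): print(v,g[v,362:390:2])
E
```

```text
time_s: 7.4
position: [0.423, -0.2097, -0.0297]
tool_rot: [[-0.891, 0.455, -0.001], [0.455, 0.891, 0.001], [0.001, 0.0, -1.0]]
ft_force: [-0.9, 0.5, -0.7]
grip_width: 0.0849
gripper_force: 0.0
time_s: 8.0
position: [0.4234, -0.2101, -0.0286]
tool_rot: [[-0.891, 0.455, 0.001], [0.455, 0.891, -0.0], [-0.001, -0.0, -1.0]]
ft_force: [-0.9, -0.1, 7.0]
grip_width: 0.0446
gripper_force: 60.5
[ 0.42338034 -0.21006489 -0.02863363] [-0.93054371 -0.07051166  7.0433479 ] 60.47364950180054
246 [90 81 77 61 19 10 11 19 50 62 79 79 67 64]
248 [85 78 73 64 22 10 10 25 65 75 82 75 65 64]
250 [82 75 66 62 23 10 12 28 65 72 76 71 64 64]
252 [76 67 57 63 23 13 10 27 61 65 67 66 65 64]
254 [66 59 54 61 20  9 11 26 61 63 63 64 64 64]
256 [68 64 61 61 19 12  9 30 63 63 64 65 65 64]
258 [103  95  75  67  45  42  48  54  64  65  64  63  65  64]
260 [118 118 115 103  86  79  65  65  65  65  64  64  64  64]
262 [118 119 118 119 116 113  98  98  98  81  73  73  74  74]
264 [119 118 117 118 119 119 118 117 118 114 115 112 114 114]
266 [117 119 118 119 118 118 117 118 118 118 117 119 118 117]
```

To row units: -0.03 m is -3, -0.02 m is -2.

```bash
echo '[0,0,-1,0,0.03,0,0,-2,0,0.03,0,0,-3,0,0.03,0,0,-3,0,0.03,0,0,-1,0,0.03,0,0,0,0,0.03]' | python3 nudge.py
python3 - <<'E'
from h import *
s=env.observe();print(s["position"],s["ft_force"],s["wrist_torque"],s["gripper_force"])
E
echo '[1,2.4,0,0,0.03,1.2,3.1,0,0,0.03,1.2,3.1,0,0,0.03,1.2,3.1,0,0,0.03,1.2,3.1,0,0,0.03,1.2,3.1,0,0,0.03,1.2,3.1,0,0,0.03,1.2,3.1,0,0,0.03,1.2,3.1,0,0,0.03,1.2,3.1,0,0,0.03]' | python3 nudge.py
echo '[1.1,3.1,0,0,0.03,0,0,0,1.56,0.03,0,0,0,1.56,0.03,0,0,0,1.56,0.03,0,0,0,1.56,0.03,0,0,0,1.52,0.03,0,0,0,0,0.03,0,0,0,0,0.03]' | python3 nudge.py
python3 - <<'E'
from h import *
s=env.observe();print(s["position"],s["ft_force"],s["wrist_torque"],s["gripper_force"])
im=cam("side")[2]; cv2.imwrite("pics/g_full.png",im[:,:,::-1])
r,g,b=[im[...,i].astype(int) for i in range(3)]
for n,m in dict(yellow=(r>150)&(g>100)&(b<90)&(r-g<90),red=(r>130)&(g<60)&(b<60)).items():
    k,l,st,c=cv2.connectedComponentsWithStats(m.astype(np.uint8))
    print(n,[(st[i].tolist(),c[i].round(1).tolist()) for i in range(1,k) if st[i,4]>12])
E
```

```text
time_s: 8.65
position: [0.4236, -0.2102, 0.0719]
tool_rot: [[-0.891, 0.455, 0.002], [0.455, 0.891, -0.002], [-0.002, -0.001, -1.0]]
ft_force: [-0.5, 0.8, -2.4]
grip_width: 0.0448
gripper_force: 61.5
[ 0.42359776 -0.21021206  0.07187121] [-0.46617821  0.81272764 -2.43673714] [ 0.05924413  0.00613273 -0.00591652] 61.52805805206299
time_s: 9.65
position: [0.4551, 0.1149, 0.0693]
tool_rot: [[-0.891, 0.455, -0.003], [0.455, 0.891, -0.0], [0.003, -0.001, -1.0]]
ft_force: [-0.0, -0.9, -2.7]
grip_width: 0.0446
gripper_force: 61.7
time_s: 10.45
position: [0.4597, 0.1461, 0.0699]
tool_rot: [[-0.412, 0.911, -0.002], [0.911, 0.412, -0.0], [0.001, -0.002, -1.0]]
ft_force: [-0.5, 0.7, -2.3]
grip_width: 0.0448
gripper_force: 62.0
[0.45968953 0.14612478 0.06988014] [-0.53930667  0.73411762 -2.27127841] [-0.00239197  0.04422139 -0.02012745] 61.96276903152466
yellow []
red []
```

```bash
cat >> h.py <<'E'
YAW=np.radians(11.1); O=np.array([.4317,.1769,0]); DX=np.array([np.cos(YAW),np.sin(YAW),0]); DY=np.array([-np.sin(YAW),np.cos(YAW),0]); Z=np.array([0,0,1.])
def loc(p): q=np.asarray(p)-O; return np.array([q@DX,q@DY,q[2]])*1000
E
python3 - <<'E'
from h import *
s=env.observe();c=s["position"]+.0516*Z;a=s["tool_rot"][:,0]
x0,y0,S=215,110,6
im=cv2.convertScaleAbs(crop("side",x0,y0,130,95,S),alpha=1.5)
def dot(P,col):
    q=(proj("side",P)-[x0,y0])*S+2.5;cv2.circle(im,tuple(map(int,q)),4,col,1);print(q.round())
for P in(c+.0885*a,c+.0635*a+.0,c+.025*a,c-.025*a,c-.0635*a):dot(P,(0,255,0))
for k in(.066,-.066):dot(O+k*DY+.062*Z,(0,255,255))
cv2.imwrite("pics/g.png",im)
E
```

```text
[320. 183.]
[365. 192.]
[436. 206.]
[532. 226.]
[609. 242.]
[305. 300.]
[500. 379.]
```

View pics/g.png

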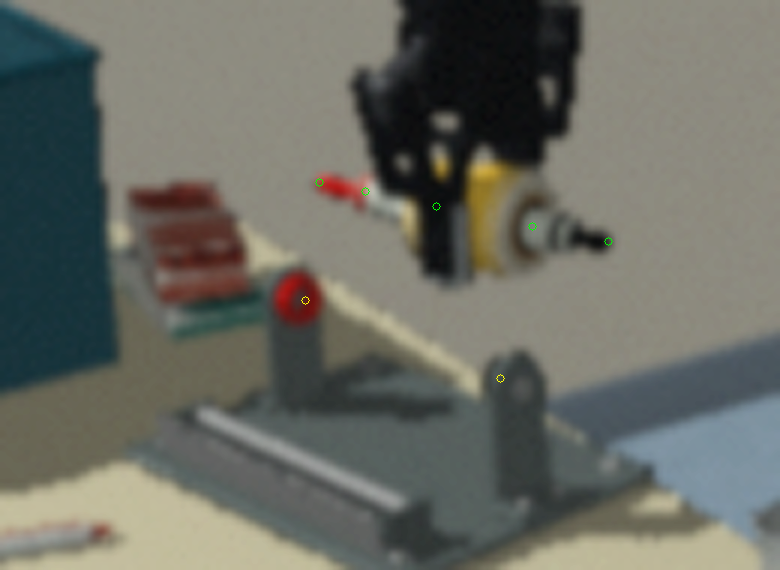

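Careful with the scale: shifts go in cm and turns go in units of 5 degrees. That gives: 0.02 m is 2, 0.015 m is 1.5.

```bash
echo '[0,0,2,0,0.03,0,0,2,0,0.03,0,0,1.5,0,0.03,0,0,0.4,0,0.03,0,0,0,0,0.03,0,0,0,0,0.03]' | python3 nudge.py
cat >> h.py <<'E'
def rep():
    s=env.observe();c=s["position"]+.0516*Z;a=s["tool_rot"][:,0]
    al=np.array([a@DX,a@DY]);print("t",s["time_s"],"ctr",loc(c).round(1),"red",loc(c+.0885*a).round(1),"blk",loc(c-.0635*a).round(1),"rel yaw",np.degrees(np.arctan2(-al[0],al[1])).round(2))
    f=s["ft_force"];print("F loc",np.round([f@DX,f@DY,f[2]],1),"M",s["wrist_torque"].round(2),"grip",s["grip_width"].round(4),s["gripper_force"].round(0))
    return s
E
python3 -c "from h import *;rep()"
```

```text
time_s: 11.15
position: [0.4607, 0.1462, 0.0125]
tool_rot: [[-0.41, 0.912, 0.001], [0.912, 0.41, 0.0], [-0.0, 0.001, -1.0]]
ft_force: [0.5, 0.8, -3.4]
grip_width: 0.0446
gripper_force: 62.0
t 11.15 ctr [ 22.5 -35.7  64.1] red [ 2.5 50.5 64.1] blk [ 36.9 -97.5  64.1] rel yaw 13.08Traceback (most recent call last):
  File "<string>", line 1, in <module>
    from h import *;rep()
                    ~~~^^
  File "h.py", line 20, in rep
    f=s["ft_force"];print("F loc",np.round([f@DX,f@DY,f[2]],1),"M",s["wrist_torque"].round(2),"grip",s["grip_width"].round(4),s["gripper_force"].round(0))
                                                                                                     ^^^^^^^^^^^^^^^^^^^^^
AttributeError: 'float' object has no attribute 'round'
```

```bash
sed -i 's/s\["grip_width"\].round(4),s\["gripper_force"\].round(0)/round(s["grip_width"],4),round(s["gripper_force"])/' h.py
echo '[0.6,0,0,0,0.03,0.6,0,0,0,0.03,0,0,0,0,0.03,0,0,0,0,0.03]' | python3 nudge.py >/dev/null
python3 -c "from h import *;rep()"
echo '[0.2,0.05,0,0,0.03,0.2,0.05,0,0,0.03,0,0,0,0,0.03]' | python3 nudge.py >/dev/null
python3 -c "from h import *;rep()"
echo '[0.2,0.05,0,0,0.03,0.2,0.05,0,0,0.03,0,0,0,0,0.03]' | python3 nudge.py >/dev/null
python3 -c "from h import *;rep()"
```

```text
t 11.55 ctr [ 19.4 -23.7  63.7] red [-0.6 62.5 63.7] blk [ 33.8 -85.5  63.7] rel yaw 13.09
F loc [ 0.  -0.3 -1.8] M [ 0.   -0.04 -0.01] grip 0.0445 62
t 11.85 ctr [ 19.5 -19.6  63.5] red [-0.5 66.6 63.5] blk [ 33.8 -81.5  63.5] rel yaw 13.06
F loc [-0.5 -0.7 -2.3] M [0.   0.02 0.  ] grip 0.0446 62
t 12.15 ctr [ 19.5 -15.5  63.5] red [-0.5 70.7 63.5] blk [ 33.8 -77.3  63.5] rel yaw 13.06
F loc [ 0.1 -0.1 -2.1] M [-0.01  0.03  0.03] grip 0.0448 62
```

```bash

echo '[0.2,0.05,0.1,0,0.03,0,0,0,0,0.03,0,0,0,0,0.03]' | python3 nudge.py >/dev/null
python3 -c "from h import *;rep()"
echo '[0.2,0.05,0,0,0.03,0,0,0,0,0.03,0,0,0,0,0.03]' | python3 nudge.py >/dev/null
python3 -c "from h import *;rep()"
echo '[0.2,0.05,0,0,0.03,0,0,0,0,0.03,0,0,0,0,0.03]' | python3 nudge.py >/dev/null
python3 -c "from h import *;rep()"
```

```text
t 12.45 ctr [ 19.5 -13.6  62.5] red [-0.4 72.6 62.5] blk [ 33.9 -75.5  62.5] rel yaw 13.06
F loc [-0.8 -0.3 -1.5] M [-0.   -0.01  0.02] grip 0.0447 62
t 12.75 ctr [ 19.7 -11.6  62.6] red [-0.3 74.6 62.5] blk [ 34.  -73.4  62.6] rel yaw 13.05
F loc [ 0.6 -0.7 -2.2] M [-0.03 -0.01  0.02] grip 0.0447 62
t 13.05 ctr [19.6 -9.6 62.5] red [-0.4 76.6 62.5] blk [ 33.9 -71.5  62.5] rel yaw 13.06
F loc [-0.3 -2.9 -1.6] M [-0.46 -0.06  0.02] grip 0.0442 62
```

```bash

echo '[0.2,0,0,0,0.03,0.2,0,0,0,0.03,0,0,0,0,0.03,0,0,0,0,0.03]' | python3 nudge.py >/dev/null
python3 -c "from h import *;rep()"
echo '[0.2,0,0,0,0.03,0.2,0,0,0,0.03,0,0,0,0,0.03,0,0,0,0,0.03]' | python3 nudge.py >/dev/null
python3 - <<'E'
from h import *
rep()
def ctr(th,p,xr=-.4,y=75.8):
    t=np.radians(th);return np.array([xr+(88.5-p)*np.sin(t),y-(88.5-p)*np.cos(t)])
def rows(w):
    for (t0,p0),(t1,p1) in zip(w,w[1:]):
        d=ctr(t1,p1)-ctr(t0,p0);t=np.radians(t0)
        print((t0,p0),(t1,p1),"dx %.2f dy %.2f mm turn %.1f"%(-np.sin(t)*d[0]+np.cos(t)*d[1],np.cos(t)*d[0]+np.sin(t)*d[1],t0-t1),ctr(t1,p1).round(1))
print(ctr(13,.8))
rows([(13,9),(10.5,10),(8,11),(8,12),(6,13),(4,14),(2,14),(0,14)])
E
```

```text
t 13.45 ctr [18.8 -5.9 62.6] red [-1.2 80.3 62.5] blk [ 33.1 -67.7  62.6] rel yaw 13.07
F loc [-0.6 -4.7 -1.5] M [-0.82 -0.13  0.16] grip 0.0444 62
t 13.85 ctr [18.  -2.3 62.6] red [-2.  83.9 62.5] blk [ 32.4 -64.2  62.7] rel yaw 13.07
F loc [-0.2 -7.7 -2. ] M [-1.13 -0.22  0.15] grip 0.045 62
[19.32820747 -9.65225468]
(13, 9) (10.5, 10) dx 1.07 dy -3.42 mm turn 2.5 [13.9 -1.4]
(10.5, 10) (8, 11) dx 1.07 dy -3.38 mm turn 2.5 [10.4 -0.9]
(8, 11) (8, 12) dx 1.00 dy 0.00 mm turn 0.0 [10.2  0. ]
(8, 12) (6, 13) dx 1.05 dy -2.63 mm turn 2.0 [7.5 0.7]
(6, 13) (4, 14) dx 1.05 dy -2.60 mm turn 2.0 [4.8 1.5]
(4, 14) (2, 14) dx 0.05 dy -2.60 mm turn 2.0 [2.2 1.3]
(2, 14) (0, 14) dx 0.05 dy -2.60 mm turn 2.0 [-0.4  1.3]
```

To row units: -0.0034 m is -0.34, 0.0011 m is 0.11, 2.5 degrees is 0.5.

```bash

echo '[0.11,-0.34,0,0.5,0.03,0.11,-0.34,0,0.5,0.03,0,0,0,0,0.03,0,0,0,0,0.03]' | python3 nudge.py >/dev/null
python3 -c "from h import *;rep()"
echo '[0.1,0,0,0,0.03,0.1,0,0,0,0.03,0,0,0,0,0.03,0,0,0,0,0.03]' | python3 nudge.py >/dev/null
python3 -c "from h import *;rep()"
```

```text
t 14.25 ctr [11.  -1.7 62.7] red [-1.4 85.9 62.5] blk [ 19.9 -64.6  62.8] rel yaw 8.06
F loc [-0.  -7.9 -1.5] M [-1.33 -0.26  0.11] grip 0.0441 62
t 14.65 ctr [10.8  0.1 62.6] red [-1.7 87.7 62.4] blk [ 19.7 -62.8  62.7] rel yaw 8.07
F loc [  0.8 -10.6  -1.7] M [-1.52 -0.35  0.06] grip 0.0443 62
```

```bash

echo '[0.1,-0.26,0,0.4,0.03,0.1,-0.26,0,0.4,0.03,0,0,0,0,0.03,0,0,0,0,0.03]' | python3 nudge.py >/dev/null
python3 -c "from h import *;rep()"
echo '[0,-0.26,0,0.4,0.03,0,0,0,0,0.03,0,0,0,0,0.03]' | python3 nudge.py >/dev/null
python3 -c "from h import *;rep()"
```

```text
t 15.05 ctr [ 5.4  1.3 62.6] red [-0.9 89.6 62.5] blk [  9.9 -62.   62.8] rel yaw 4.06
F loc [  0.3 -12.8  -3.3] M [-1.73 -0.34  0.08] grip 0.0445 62
t 15.35 ctr [ 2.8  1.1 62.6] red [-0.4 89.6 62.5] blk [  5.1 -62.3  62.8] rel yaw 2.05
F loc [  0.5 -12.4  -1.3] M [-1.7  -0.31  0.04] grip 0.0447 62
```

```bash

echo '[0,-0.26,0,0.41,0.03,0,0,0,0,0.03,0,0,0,0,0.03]' | python3 nudge.py >/dev/null
python3 -c "from h import *;rep()"
echo '[-0.1,0,0,0,0.03,-0.1,0,0,0,0.03,-0.1,0,0,0,0.03,0,0,0,0,0.03,0,0,0,0,0.03]' | python3 nudge.py >/dev/null
python3 -c "from h import *;rep()"
```

```text
t 15.65 ctr [ 0.1  1.  62.6] red [ 0.1 89.5 62.5] blk [  0.1 -62.5  62.8] rel yaw 0.01
F loc [ -0.2 -11.4  -1.3] M [-1.75 -0.31  0.09] grip 0.0444 62
t 16.15 ctr [ 0.1 -1.8 62.6] red [ 0.1 86.7 62.5] blk [  0.2 -65.3  62.7] rel yaw 0.01
F loc [  0.2 -10.2  -1.4] M [-1.52 -0.28 -0.01] grip 0.0449 62
```

```bash

for i in 1; do :; done
echo '[-0.1,0,0,0,0.03,-0.1,0,0,0,0.03,0,0,0,0,0.03,0,0,0,0,0.03]' | python3 nudge.py >/dev/null
python3 -c "from h import *;rep()"
echo '[-0.1,0,0,0,0.03,-0.1,0,0,0,0.03,0,0,0,0,0.03,0,0,0,0,0.03]' | python3 nudge.py >/dev/null
python3 -c "from h import *;rep()"
```

```text
t 16.55 ctr [ 0.1 -3.6 62.6] red [ 0.1 84.9 62.5] blk [  0.1 -67.1  62.7] rel yaw 0.0
F loc [-1.2 -9.4 -2.3] M [-1.34 -0.21 -0.06] grip 0.0446 62
t 16.95 ctr [ 0.1 -5.5 62.6] red [ 0.1 83.  62.5] blk [  0.1 -69.   62.7] rel yaw -0.0
F loc [-0.8 -7.5 -2.4] M [-1.22 -0.26 -0.03] grip 0.0447 62
```

```bash

echo '[-0.1,0,0,0,0.03,-0.1,0,0,0,0.03,0,0,0,0,0.03,0,0,0,0,0.03]' | python3 nudge.py >/dev/null
python3 -c "from h import *;rep()"
echo '[-0.05,0,0,0,0.03,-0.05,0,0,0,0.03,0,0,0,0,0.03,0,0,0,0,0.03]' | python3 nudge.py >/dev/null
python3 -c "from h import *;rep()"
```

```text
t 17.35 ctr [ 0.1 -7.3 62.6] red [ 0.1 81.2 62.5] blk [  0.1 -70.8  62.6] rel yaw -0.01
F loc [ 0.9 -7.1 -1.9] M [-0.97 -0.2  -0.03] grip 0.0447 62
t 17.75 ctr [ 0.1 -8.2 62.6] red [ 0.1 80.3 62.5] blk [  0.1 -71.7  62.6] rel yaw -0.0
F loc [-1.4 -6.1 -1.8] M [-0.85 -0.17  0.05] grip 0.0443 62
```

```bash

echo '[-0.05,0,0,0,0.03,-0.05,0,0,0,0.03,0,0,0,0,0.03,0,0,0,0,0.03]' | python3 nudge.py >/dev/null
python3 -c "from h import *;rep()"
echo '[-0.05,0,0,0,0.03,0,0,0,0,0.03,0,0,0,0,0.03]' | python3 nudge.py >/dev/null
python3 -c "from h import *;rep()"
```

```text
t 18.15 ctr [ 0.  -9.1 62.6] red [ 0.  79.4 62.6] blk [  0.  -72.6  62.6] rel yaw -0.01
F loc [-0.5 -5.2 -1.9] M [-0.8  -0.22 -0.05] grip 0.0444 62
t 18.45 ctr [-0.  -9.4 62.6] red [-0.  79.1 62.6] blk [ -0.  -72.9  62.6] rel yaw -0.0
F loc [ 0.7 -3.6 -2.6] M [-0.59 -0.23 -0.02] grip 0.0444 62
```

```bash

echo '[-0.05,0,0,0,0.03,0,0,0,0,0.03,0,0,0,0,0.03]' | python3 nudge.py >/dev/null
python3 -c "from h import *;rep()"
```

```text
t 18.75 ctr [-0.1 -9.5 62.6] red [-0.1 79.  62.6] blk [ -0.1 -73.   62.5] rel yaw -0.0
F loc [ 1.6  1.9 -1.5] M [ 0.37 -0.19 -0.04] grip 0.0447 62
```

```bash

echo '[0,0,0.1,0,0.03,0,0,0.1,0,0.03,0,0,0,0,0.03,0,0,0,0,0.03]' | python3 nudge.py >/dev/null
python3 -c "from h import *;rep()"
echo '[0,0,0.05,0,0.03,0,0,0,0,0.03,0,0,0,0,0.03]' | python3 nudge.py >/dev/null
python3 -c "from h import *;rep()"
```

```text
t 19.15 ctr [-0.1 -9.6 60.7] red [-0.1 78.9 60.7] blk [ -0.1 -73.1  60.6] rel yaw -0.0
F loc [0.4 5.  3.4] M [0.74 0.06 0.03] grip 0.0447 62
t 19.45 ctr [-0.1 -9.6 60.1] red [-0.1 78.9 60.2] blk [ -0.1 -73.1  60.1] rel yaw -0.01
F loc [0.1 6.3 3.3] M [0.71 0.1  0.02] grip 0.0447 62
```

```bash

echo '[0.05,0,-0.07,0,0.03,0,0,0,0,0.03,0,0,0,0,0.03]' | python3 nudge.py >/dev/null
python3 -c "from h import *;rep()"
echo '[0,0,0,0,0.045,0,0,0,0,0.05,0,0,0,0,0.055,0,0,0,0,0.06,0,0,0,0,0.07,0,0,0,0,0.08,0,0,0,0,0.08,0,0,0,0,0.08]' | python3 nudge.py 20
python3 -c "from h import *;rep()"
```

```text
t 19.75 ctr [-0.2 -9.6 60.5] red [-0.2 78.9 60.5] blk [ -0.2 -73.1  60.5] rel yaw -0.0
F loc [ 2.5  2.5 -3. ] M [ 0.21 -0.25 -0.03] grip 0.0448 62
time_s: 20.55
position: [0.4334, 0.1676, 0.0091]
tool_rot: [[-0.193, 0.981, -0.0], [0.981, 0.193, -0.0], [-0.0, -0.0, -1.0]]
ft_force: [0.3, 0.2, 0.4]
grip_width: 0.0798
gripper_force: 0.0
t 20.55 ctr [-0.2 -9.4 60.7] red [-0.2 79.1 60.7] blk [ -0.2 -72.9  60.7] rel yaw 0.0
F loc [0.3 0.1 0.4] M [ 0.02 -0.01 -0.02] grip 0.0798 0
```

Released with no residual force; retreat straight up and look.

```bash

echo '[0,0,-1,0,0.08,0,0,-2,0,0.08,0,0,-3,0,0.08,0,0,-4,0,0.08,0,0,-4,0,0.08,0,0,0,0,0.08,0,0,0,0,0.08,0,0,0,0,0.08]' | python3 nudge.py
python3 - <<'E'
from h import *
x0,y0,S=215,110,6
im=cv2.convertScaleAbs(crop("side",x0,y0,130,95,S),alpha=1.5)
for k in(.074,.0155,-.0345,-.074):
    q=(proj("side",O+k*DY+.0595*Z)-[x0,y0])*S+2.5;cv2.circle(im,tuple(map(int,q)),4,(0,255,0),1)
cv2.imwrite("pics/h.png",im)
E
```

```text
time_s: 21.35
position: [0.4327, 0.1675, 0.1483]
tool_rot: [[-0.193, 0.981, -0.002], [0.981, 0.193, -0.0], [0.0, -0.002, -1.0]]
ft_force: [0.2, 0.4, -1.0]
grip_width: 0.08
gripper_force: 0.0
```

View pics/h.png

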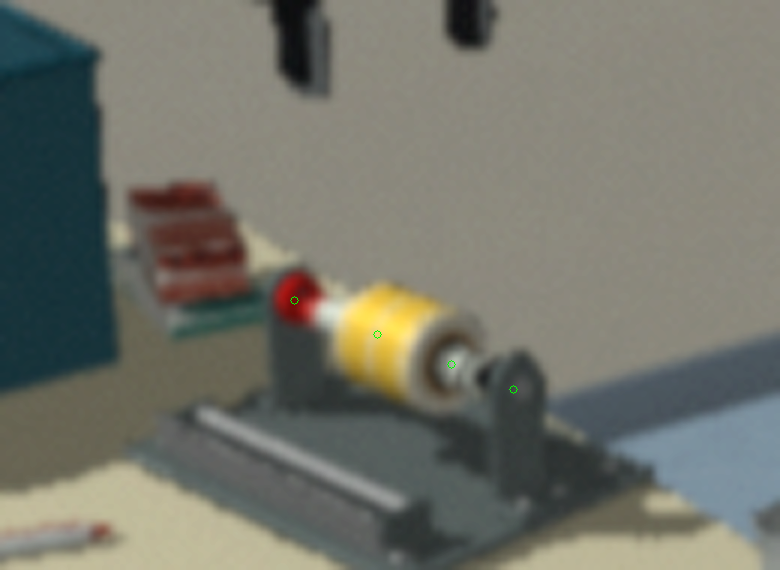

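The picture shows the roll hanging level between the red cup (295,300) and the black cup (513,389). Both ends are seated and the gripper is clear above.

```bash
python3 -c "
from rig import env
print(env.close_job())"
```

```text
the job is handed in; nothing more can be done
None
```

The label roll hangs level between the red and black cups, let go and with the gripper clear above it, and I handed the job in at about 21 s; the hand-in gave no verdict. The measured wrist force stayed under about 13 N while pressing.

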